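# Hang the drip pail and hold the drain valve open at the mark

### The job

Get the boiler drain rig ready for flushing: hang the little pail by its bail on the two-pronged hook under the drain spout and let go of it, then pull the spring-return handle of the drain valve out until its crossbar is level with the brass marker on the rod beside it, and keep it there. The handle springs shut if released, so finish while still gripping it at the mark. Leave the marker where it is clamped and do not disturb the tub, the wrench, the pipe offcut or the bottle.

Things in the scene. Friction and masses are not known exactly. Their poses are not given: they have to be found in the camera images.
- pail: Small round open steel pail, loose on the worktop: mouth 112 mm across, foot 90 mm, 75 mm high, 0.21 to 0.34 kg. A stiff dark steel bail (square arch of 10 mm round bar, does not fold) stands over it in its y-z plane: legs at y = +-56 mm, flat top bar along y from -46 to 46 mm. Origin: centre of the underside; z up; a half turn about z looks the same.
- bail (a point): Middle of the pail's flat top bar (centre line), 170 mm above the pail's underside and 95 mm above its rim; axes as the pail's, so the bar runs along y. The bar is 10 mm thick and can be pinched here from above, fingers closing along x.
- hook: Twin steel hook, fixed on a dark clamp block on the rig's copper pipe: two prongs of 8 mm round bar, 60 mm apart (y = +-30 mm of hook_seat), reaching out towards the rig's front and turned up at the ends. Each has a trough for the bail bar; the front tips rise 17 mm above hook_seat and end 27 mm before it. Its origin is not useful: use hook_seat.
- hook_seat (a point): Where bail rests when the pail hangs properly: midway between the prongs, 225 mm above the worktop. x points away from the rig's front, y left along the hung bar, z up. Bring the bar in along +x over the tips, 25 to 38 mm above this point (higher, the rim hits the spout), then straight down. The clamp block begins 64 mm behind, its top 19 mm below this point.
- spout (a point): Mouth of the drain spout (lowest point, 55 mm below and 24 mm behind hook_seat, over the rear of the hung pail). A brass nozzle 19 mm across on a 16 mm copper pipe that comes forward from the clamp block 14 mm to the left (+y) of hook_seat, its top 29 mm below hook_seat; fixed to the hook's block.
- bar_mid (a point): Middle of the valve handle's crossbar (centre line), 100 mm above the worktop, moving with the handle; axes as the rig's. The bar is dark steel, round, 13 mm thick, 80 mm long along y, on two 12 mm rods at y = +-32 mm that run back (+x) into the valve block; between them is open space 52 mm wide. Shut, the block's face is 60 mm behind the bar. Below is only the base plate.
- handle: The valve's U handle: crossbar and two rods, sliding straight out of the valve block along -x of the rig. Starts shut; travel 90 mm to its stop. A spring pulls it shut: about 5 N when shut, rising by 1.1 N per cm of pull. Its origin is not useful: use bar_mid.
- mark (a point): The marker: brass collar, 18 mm across, with an upright blade (4 mm thick, top 138 mm above the worktop), clamped on a thin rod along x, 70 mm left (+y) of bar_mid. The point is the collar's centre, 100 mm high, in the blade's plane; axes as the rig's. The handle is at the mark when bar_mid has this point's x in the rig's axes (pulled 35 to 65 mm, varies).
- rig: Drain rig, fixed: grey base plate 250 x 460 x 12 mm (x -120 to 130, y +-230 mm). Right: aluminium valve block 75 x 150 mm, top 130 mm high, handle at y = -100 mm. Left: copper pipe on two posts, 200 mm high, y -30 to 220 mm, x = 45 mm. Black filter 137 mm high at x 90, y -175 mm. Origin on the worktop near the plate's middle; x points away from the front, y left, z up.
- tub: Bystander: grey open tub 90 x 120 mm, 50 mm high, on the worktop; origin at the centre of its underside.
- wrench: Bystander: steel wrench 180 mm long lying along its x; origin at the middle, underside.
- offcut: Bystander: copper pipe offcut 70 mm long, 22 mm thick, with a brass end 27 mm thick, lying along its x; origin at the middle, underside.
- cleaner: Bystander: white bottle 64 mm across, 170 mm high, upright; origin at the centre of its underside.
There are look-alikes about, which are no part of the job. Of the things shaped like the pail, the steel one is meant.

How it is judged:
On the way, in this order (a step that is already met when the one before it is completed fails the run):
1. the pail hangs by its bail on both prongs of the hook, let go of (x of bail in the frame of hook_seat between -0.014 and 0.014 m and y of bail in the frame of hook_seat between -0.022 and 0.022 m and z of bail in the frame of hook_seat between -0.012 and 0.012 m and angle between pail's own z axis and vertical below 0.25 rad and contact force between pail and hook above 1 N and contact force between pail and the arm below 0.2 N and contact force between pail and the fingers below 0.2 N and linear speed of pail below 0.06 m/s), for 0.3 s.
2. the handle is held with its crossbar level with the marker (x of bar_mid in the frame of mark between -0.008 and 0.008 m and contact force between the fingers and handle above 3 N and linear speed of handle below 0.02 m/s), for 0.5 s.
At the end, for the whole second after the job is handed in: The pail hangs upright (within 0.25 rad) and still on the hook, its bar within 14 mm (x), 22 mm (y), 12 mm (z) of the hook seat and its weight on the hook, untouched by the robot; the fingers hold the handle's crossbar (over 3 N) still, level with the marker within 8 mm (all of step 1 and all of step 2 and height (world z) of pail above 0.03 m); the arm keeps its last pose, push and grip.
It fails at once if a bystander (tub, wrench, offcut, bottle) is moved more than 40 mm (distance of any of tub, wrench, offcut, cleaner from where it was at the start of the episode above 0.04 m).
It fails at once if the marker is shifted more than 6 mm (distance of mark from where it was at the start of the episode above 0.006 m).
It also fails if it takes over 59 s, if anything falls off the work surface, if the arm or the gripper's body presses on something with over 40 N, if the wrist force passes 120 N, or if a joint passes its speed limit or range.

### The arm

A 6-joint arm with a two-finger parallel gripper is mounted at the origin on the work surface. World frame = base frame: x ahead of the robot, y to its left, z up, the work surface at z = 0. Lengths are in m, angles in rad, forces in N, time in s.
With the tool pointing down it reaches from about 0.35 to 0.975 m from the base axis. Payload 4.9 kg.
Tool frame: the origin (TCP) lies midway between the tips of the shut fingers; the grasp point (between the pads) lies ctrl.tcp_to_grasp behind it (ctrl.tcp_to_grasp is the distance from the TCP to the grasp point, in m); z points along the fingers, y is the direction in which the jaws open and shut (so a half turn about z gives the same grasp; the last joint's range is limited). The gripper opens to 85 mm and grips with 20 to 120 N. Pads are 22 mm wide; open, the fingers measure 114 mm over their backs; the gripper's body (76 mm by 85 mm) begins 54 mm behind the grasp point. The pads swing forward as they close: fully open they stand 13 mm farther back than shut.
Start: joints at [1.127, 0.053, 1.613, -0, 1.476, -0.119], TCP at [0.199, 0.592, 0.231] pointing down, gripper open.
Joint ranges: [-3.01, 3.01], [-1.01, 2.22], [0.06, 2.58], [-1.02, 4.17], [0.09, 2.62], [-3.14, 3.14]. Speed limits (rad/s): [2.57, 2.57, 3.14, 3.14, 3.14, 3.14].

### API

Orientations are given as a rotation vector (axis times angle).
In Python, from station import ctrl, get_image, calibration, finish_job, models gives the robot as it stands.
- The arm moves only by the shell command python3 -m creep 'ROWS' [FORCE]. ROWS is JSON, a list of rows, each a list of 7 numbers: the opening, from 0 (shut) to 1 (fully open), then the shift along the tool's x, y, z in m, then the turn, a rotation vector about the tool's x, y, z in degrees. A call has 1 to 20 rows; each row shifts and turns the commanded pose from where the row before left it, along the tool's axes as they then stand; what a row does not reach is not made up. A row lasts 1/10 s, in which the tool goes at most 50 mm and 8.59 degrees, less where a joint would pass 70% of its speed; a pose out of reach is approached as far as the arm can. A call with a gripper value outside its range is refused whole. The fingers move at their own pace and stop on an object; FORCE is the grip in N (left out, the last holds). Time passes only in rows, so rows that do not move let the fingers close. It gives the time, the measured TCP pose, the force and the opening at its end, in the units of the state.
- ctrl.get_obs(): the state, without advancing time (a new reading comes with each control period).
- get_image(name): name is "scene" or "top"; returns the picture (420x560x3 uint8, red, green, blue); there is no depth.
- calibration(name): a dict with "mtx" (3x3 intrinsics, pixels), "k1" (the pictures are not rectified: a ray, as slopes to the right and down, at radius r is drawn at 1 + k1 r^2 times it, then the intrinsics apply), "R" (3x3) and "t" (3): a world point X has camera coordinates R X + t. Camera axes: x right, y down, z forward; pixel columns grow to the right and rows downward; lengths in m; the calibration is good to about 2 mm. A picture is of the moment at which its call begins. calibration takes no time and is no camera call.
- finish_job(): hands the job in, once; it reports no verdict.
Trained networks look in the newest picture that a camera, given by its name, has taken for a name from the list of things; names that differ only in an ending like _2 or _b are one class to them, and where a whole thing is asked for, a point or a joint stands for the part that bears it (a point fixed in the world has none). Each returns a list of dicts, best first, with "conf" (0 to 1); they miss things now and then, are a little off and sometimes report something else, mostly with a low value. They report only what shows in the picture. A call takes as long as a camera call. They do not tell look-alikes from the thing itself.
- models.search_frame(camera, name): "extent" ([left, top, right, bottom] in pixels, round what is visible of it).
The state is a dict: "t": time; "q": joint angles; "dq": joint speeds; "effort": joint torques, N m; "tool_pos": TCP position; "tool_rot": TCP orientation; "contact_force": force on the tool from outside, world axes, zero at the start; "wrist_torque": the same for the moment, N m; "opening": finger opening in m.
Only numpy, scipy, OpenCV 4.12 (cv2) and the standard library are available. Lean on these libraries where they do the work, as an engineer would, in place of code of your own. Each camera call takes 0.05 s, during which the arm holds its last target. There are 200 camera calls.

## Working session

There is one attempt and no reset: what is moved stays moved. The work goes in short steps, Python scripts to look and compute and a shell command to move; the robot and the scene stay as the last step left them, time stands still between calls to the robot, and variables do not carry over. Pictures are saved under pics/ and viewed, about 8 in all and at most 12, crops included, and the job is handed in when it is done.

```bash
ls; mkdir -p pics; python3 - <<'E'
from station import ctrl, get_image, calibration, models
import cv2,numpy as np
for c in("scene","top"):
    im=get_image(c); cv2.imwrite(f"pics/{c}0.png",im[:,:,::-1])
    k=calibration(c); print(c,k['mtx'].round(1).tolist(),k['k1'],(-k['R'].T@k['t']).round(3),k['R'][2].round(2))
    for n in("pail","hook","spout","bar_mid","mark","rig","tub"):
        print(n,[(np.round(d['extent']).astype(int).tolist(),round(d['conf'],2)) for d in models.search_frame(c,n)])
print(ctrl.tcp_to_grasp,ctrl.get_obs())
E
```

```text
pics
scene [[547.0, 0.0, 287.5], [0.0, 547.0, 203.0], [0.0, 0.0, 1.0]] -0.16149135659227729 [1.277 0.077 1.143] [-0.6  -0.06 -0.8 ]
pail [([183, 126, 225, 191], 0.62)]
hook [([287, 202, 331, 274], 0.58), ([206, 216, 255, 273], 0.31)]
spout [([288, 200, 334, 274], 0.64)]
bar_mid [([207, 215, 254, 275], 0.84)]
mark [([163, 197, 374, 342], 0.25)]
rig [([163, 201, 371, 344], 0.79)]
tub [([398, 204, 456, 256], 0.68)]
top [[525.3, 0.0, 283.0], [0.0, 525.3, 209.9], [0.0, 0.0, 1.0]] -0.06654667198117933 [ 0.422 -0.03   1.386] [ 0.1   0.01 -1.  ]
pail [([400, 216, 462, 261], 0.7), ([353, 269, 405, 315], 0.67)]
hook [([233, 137, 270, 191], 0.63), ([418, 134, 453, 168], 0.42)]
spout [([236, 139, 274, 191], 0.62)]
bar_mid [([311, 186, 348, 210], 0.92)]
mark []
rig [([198, 129, 378, 231], 0.88)]
tub [([121, 223, 178, 273], 0.72), ([418, 135, 453, 165], 0.54)]
0.0187 {'t': 0.8, 'q': array([ 1.12702935e+00,  5.27031635e-02,  1.61289553e+00,  2.04337301e-05,
        1.47601449e+00, -1.19015803e-01]), 'dq': array([-0.00019093,  0.00124081,  0.00151886, -0.00093721, -0.00074837,
        0.00066196]), 'effort': array([-7.21541619e-04, -3.93652439e+01, -3.70436382e+01, -3.36747898e-04,
        5.10558639e-04, -1.54809260e-05]), 'tool_pos': array([0.1994154 , 0.59231175, 0.23130428]), 'tool_rot': array([-5.07878202e-01, -3.10024281e+00,  2.21207464e-05]), 'contact_force': array([-0.7445433 ,  0.09608725, -0.23704286]), 'wrist_torque': array([ 0.02276874, -0.02350656,  0.00221466]), 'opening': 0.08536904397541605}
```

```bash
python3 - <<'E'
import cv2
for c in("scene","top"):
    im=cv2.imread(f"pics/{c}0.png"); cv2.imwrite(f"pics/{c}0b.png",cv2.resize(im,(800,600),interpolation=cv2.INTER_CUBIC))
E
```

```text
(no output)
```

View pics/scene0b.png

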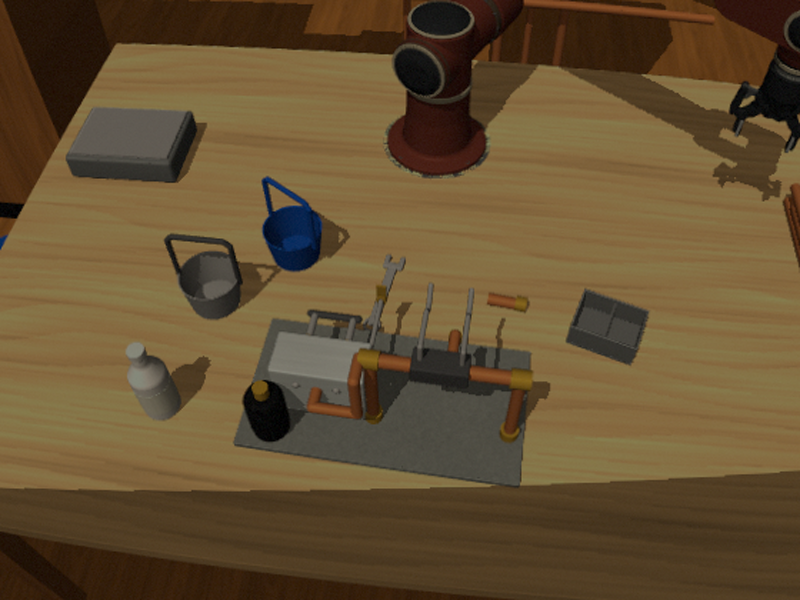

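View pics/top0b.png

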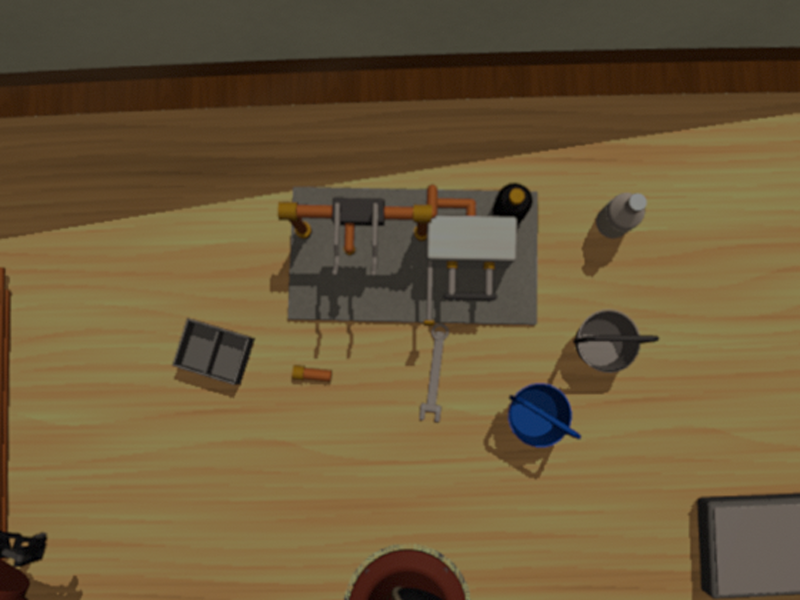

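The scene view shows the steel pail at about (210,275) and the blue look-alike at (292,235). In the top view (800-wide scale) the steel pail is at (607,340), the blue one at (540,415) and the grey box at (765,545). I choose the steel pail and will check it in close crops.

```bash
python3 - <<'E'
import cv2,numpy as np
s=cv2.imread("pics/scene0.png");t=cv2.imread("pics/top0.png")
br=lambda i:np.clip(i.astype(float)*1.7,0,255).astype(np.uint8)
rs=lambda i,f:cv2.resize(br(i),None,fx=f,fy=f,interpolation=cv2.INTER_CUBIC)
cv2.imwrite("pics/rig_top.png",rs(t[125:265,195:395],4))      # 800x560
a=rs(t[210:266,396:466],5); b=rs(s[155:235,110:180],5)
c=np.zeros((400,700,3),np.uint8); c[:280,:350]=a; c[:400,350:]=b
cv2.imwrite("pics/pail.png",c)
cv2.imwrite("pics/rig_scene.png",rs(s[190:340,165:385],3.6)) #792x540
E
```

```text
(no output)
```

View pics/rig_top.png

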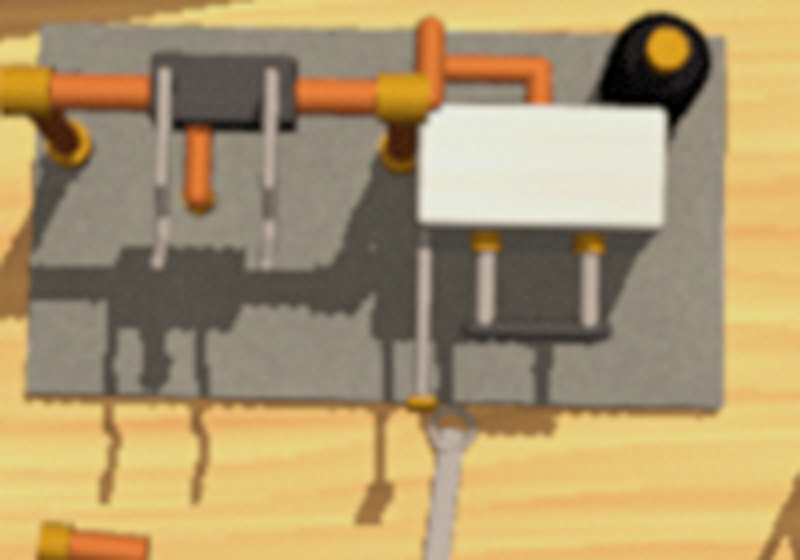

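View pics/pail.png

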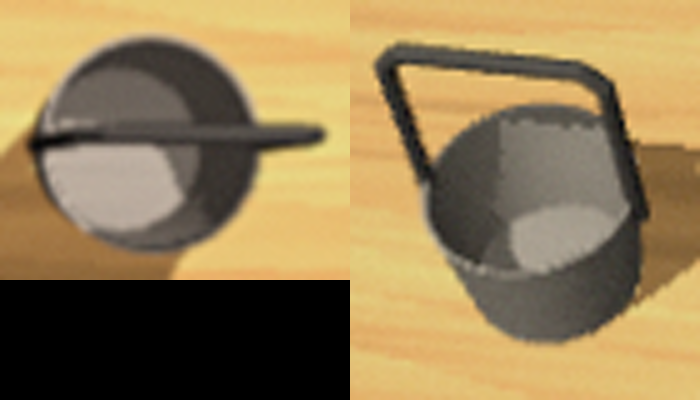

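View pics/rig_scene.png

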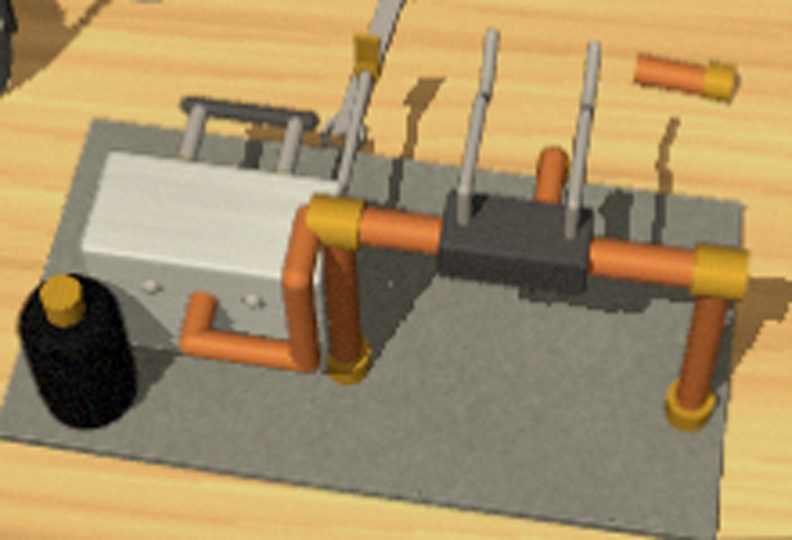

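Crops confirm the steel pail: its bar ends are at top-crop (85,131) to (325,133), and the shape matches. The marker blade is at (422,400) in the rig top crop, and the prong tips are at (160,266) and (268,266). Next I fit the poses.

```bash
cat > h.py <<'E'
import numpy as np,cv2
from station import calibration
from scipy.optimize import least_squares
K={c:calibration(c) for c in("scene","top")}
def proj(c,X):
    k=K[c];p=np.atleast_2d(X)@k['R'].T+k['t'];s=p[:,:2]/p[:,2:]
    s=s*(1+k['k1']*(s**2).sum(1,keepdims=True));return s@k['mtx'][:2,:2].T+k['mtx'][:2,2]
def ray(c,uv):
    k=K[c];s=cv2.undistortPoints(np.array([[uv]],float),k['mtx'],np.array([k['k1'],0,0,0.]))[0,0] if 0 else None
    d=(np.array(uv)-k['mtx'][:2,2])/np.diag(k['mtx'])[:2];u=d.copy()
    for _ in range(20):u=d/(1+k['k1']*(u@u))
    return -k['R'].T@k['t'],k['R'].T@np.r_[u,1]
def onz(c,uv,z):
    o,d=ray(c,uv);return o+d*(z-o[2])/d[2]
def tf(p,X):
    X=np.atleast_2d(np.array(X,float));c,s=np.cos(p[2]),np.sin(p[2])
    return np.c_[p[0]+c*X[:,0]-s*X[:,1],p[1]+s*X[:,0]+c*X[:,1],X[:,2]]
def fit(obs,p0):
    f=lambda p:np.concatenate([(proj(c,tf(p,X))-uv).ravel() for c,X,uv in obs])
    r=least_squares(f,p0,loss='soft_l1');return r.x,r.fun.reshape(-1,2)
T=lambda u,v:('top',(195+u/4,125+v/4)); S=lambda u,v:('scene',(165+u/3.6,190+v/3.6))
PT=lambda u,v:('top',(396+u/5,210+v/5)); PS=lambda u,v:('scene',(110+u/5,155+v/5))
E
python3 - <<'E'
from h import *
R=lambda f,X:(f[0],X,f[1])
z=.012
obs=[R(T(27,397),(-.12,.23,z)),R(T(720,410),(-.12,-.23,z)),R(T(725,37),(.13,-.23,z)),R(T(42,25),(.13,.23,z)),
R(S(718,538),(.13,.23,z)),R(S(742,203),(-.12,.23,z)),R(S(95,120),(-.12,-.23,z)),R(S(2,438),(.13,-.23,z))]
rig,e=fit(obs,[.6,-.05,0]);print("rig",rig.round(4),e.round(1).tolist())
c,s=np.cos(rig[2]),np.sin(rig[2])
def inrig(w):
    d=np.array(w[:2])-rig[:2];return np.round([c*d[0]+s*d[1],-s*d[0]+c*d[1]],4)
for n,f,zz in[("barL",T(465,330),.1),("barR",T(607,330),.1),("barR",S(187,104),.1),("barL",S(312,120),.1),("bladetop",T(422,404),.138),("bladetop",S(368,38),.138),
 ("tipL",T(160,266),.242),("tipR",T(268,266),.242),("tipR",S(491,33),.242),("tipL",S(594,46),.242),
 ("blockFL",T(152,125),.206),("blockFR",T(297,130),.206)]:
    w=onz(*f,zz);print(n,w.round(4),inrig(w))
obs=[R(PT(150,145),(0,0,.075)),R(PT(322,133),(0,-.051,.170)),R(PT(90,131),(0,.046,.170)),R(PS(45,50),(0,-.051,.175)),R(PS(237,72),(0,.051,.175)),R(PS(183,167),(0,0,.075))]
p,e=fit(obs,[.6,-.35,0]);print("pail",p.round(4),e.round(1).tolist())
E
```

```text
rig [ 0.6367 -0.0269 -0.0478] [[-1.8, -0.7], [0.1, -0.6], [-1.0, -0.9], [-2.1, -0.6], [-0.5, -0.4], [0.3, -1.1], [-1.2, -1.4], [-2.7, -1.9]]
barL [ 0.5528 -0.0819  0.1   ] [-0.0812 -0.059 ]
barR [ 0.5502 -0.1692  0.1   ] [-0.0795 -0.1463]
barR [ 0.5503 -0.1641  0.1   ] [-0.0797 -0.1412]
barL [ 0.5542 -0.081   0.1   ] [-0.0798 -0.058 ]
bladetop [ 0.5054 -0.0534  0.138 ] [-0.1298 -0.0327]
bladetop [ 0.5128 -0.0486  0.138 ] [-0.1227 -0.0276]
tipL [0.5786 0.0903 0.242 ] [-0.0635  0.1142]
tipR [0.5768 0.0308 0.242 ] [-0.0625  0.0547]
tipR [0.5808 0.0347 0.242 ] [-0.0588  0.0588]
tipL [0.5839 0.0946 0.242 ] [-0.0585  0.1188]
blockFL [0.665  0.0972 0.206 ] [0.0224 0.1253]
blockFR [0.6595 0.0143 0.206 ] [0.0208 0.0422]
pail [ 0.4697 -0.3643 -0.0494] [[-1.0, -0.7], [-3.3, 0.3], [1.5, -0.1], [-1.3, -1.7], [0.5, -1.3], [-0.6, 3.5]]
```

```bash
python3 -m creep '[[1,0,0,-0.008,0,0,8.25],[1,0,0,-0.008,0,0,8.25],[1,0,0,-0.008,0,0,8.25],[1,0,0,-0.008,0,0,8.25],[1,0,0,-0.008,0,0,8.25],[1,0,0,-0.008,0,0,8.25],[1,0,0,-0.008,0,0,8.25],[1,0,0,-0.008,0,0,8.25],[1,0,0,-0.008,0,0,8.25],[1,0,0.03,0,0,0,0],[1,0,0.03,0,0,0,0],[1,-0.03,0.03,0,0,0,0],[1,-0.03,0.03,0,0,0,0],[1,-0.03,0.03,0,0,0,0],[1,-0.03,0.03,0,0,0,0],[1,-0.035,0.03,0,0,0,0],[1,-0.035,0.03,0,0,0,0],[1,-0.035,0.02,0,0,0,0]]'
python3 - <<'E'
from h import *
R=lambda f,X:(f[0],X,f[1])
obs=[R(PT(150,145),(0,0,.075)),R(PT(322,133),(0,-.051,.170)),R(PT(200,132),(0,.0,.170)),R(PS(45,50),(0,-.051,.175)),R(PS(237,72),(0,.051,.175)),R(PS(183,190),(0,0,.075))]
obs=[(c,X,(u[0]-.4,u[1]-.4)) for c,X,u in obs]
p,e=fit(obs,[.6,-.35,0]);print("pail",p.round(4),e.round(1).tolist())
for f in (PT(320,133),PT(90,131),PS(60,55),PS(225,73)):print(onz(*f,.17).round(4))
E
```

```text
t: 2.6
tool_pos: [0.4493, 0.3528, 0.3033]
tool_rot: [2.277, 2.164, 0.001]
contact_force: [0.9, 0.0, -0.1]
opening: 0.0853
pail [ 0.4712 -0.3653 -0.0538] [[-0.3, -0.9], [-2.5, 0.2], [0.1, -0.1], [-1.4, -0.9], [0.3, -0.4], [-0.7, -0.3]]
[ 0.4677 -0.4221  0.17  ]
[ 0.4719 -0.3148  0.17  ]
[ 0.4702 -0.4047  0.17  ]
[ 0.4734 -0.3213  0.17  ]
```

```bash
python3 -m creep '[[1,-0.04,0.0032,0,0,0,0],[1,-0.04,0.0032,0,0,0,0],[1,-0.04,0.0032,0,0,0,0],[1,-0.04,0.0032,0,0,0,0],[1,-0.04,0.0032,0,0,0,0],[1,-0.04,0.0032,0,0,0,0],[1,-0.04,0.0032,0,0,0,0],[1,-0.04,0.0032,0,0,0,0],[1,-0.04,0.0032,0,0,0,0],[1,-0.04,0.0032,0,0,0,0],[1,-0.04,0.0032,0,0,0,0],[1,-0.04,0.0032,0,0,0,0],[1,-0.04,0.0032,0,0,0,0],[1,-0.04,0.0032,0,0,0,0],[1,-0.04,0.0032,0,0,0,0],[1,-0.04,0.0032,0,0,0,0],[1,-0.04,0.0032,-0.02,0,0,0],[1,-0.036,0.0032,-0.02,0,0,0],[1,0,0,0,0,0,0],[1,0,0,0,0,0,0]]'
```

```text
t: 4.6
tool_pos: [0.4696, -0.3639, 0.3435]
tool_rot: [2.277, 2.164, 0.001]
contact_force: [-0.1, 0.8, -0.0]
opening: 0.0854
```

```bash
python3 -m creep '[[1,0,0,0.03,0,0,0],[1,0,0.002,0.03,0,0,0],[1,0,0,0.03,0,0,0],[1,0,0,0.03,0,0,0],[1,0,0,0.025,0,0,0],[1,0,0,0.015,0,0,0],[1,0,0,0,0,0,0]]'
python3 - <<'E'
import cv2,numpy as np
from station import get_image
rs=lambda i,f:cv2.resize(np.clip(i[:,:,::-1]*1.7,0,255).astype(np.uint8),None,fx=f,fy=f,interpolation=cv2.INTER_CUBIC)
a=rs(get_image("top")[195:275,386:476],4.4); b=rs(get_image("scene")[140:240,100:190],4.4)
c=np.zeros((440,800,3),np.uint8);c[:a.shape[0],:a.shape[1]]=a;c[:b.shape[0],400:400+b.shape[1]]=b
cv2.imwrite("pics/app.png",c)
E
```

```text
t: 5.3
tool_pos: [0.4705, -0.3611, 0.1799]
tool_rot: [-2.271, -2.163, 0.0]
contact_force: [-0.1, 1.2, -0.5]
opening: 0.0856
```

View pics/app.png

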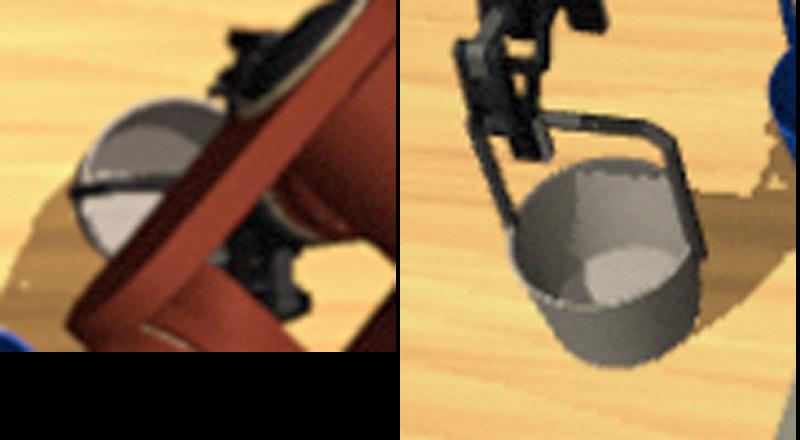

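```bash
python3 - <<'E'
from h import *
P=lambda X:((proj('scene',X)-[100,140])*4.4+[400,0]).round()
print(P([(.515,-.361,.193),(.425,-.361,.193),(.471,-.366,.17),(.471,-.361,.17),(.4688,-.412,.17),(.4735,-.32,.17)]))
from station import ctrl;print(ctrl.get_obs()['tool_pos'])
E
```

```text
[[541. 156.]
 [587.  30.]
 [564. 121.]
 [573. 121.]
 [485. 111.]
 [644. 131.]]
[ 0.47202508 -0.36311353  0.18398077]
```

The near finger is at (535,150) and the bar spans x 475–670 in the scene crop, so the fingers straddle the bar within about 5 mm of its middle. I'll lower and grip.

```bash
python3 -m creep '[[1,0.002,0,0.012,0,0,0],[1,0,0,0.012,0,0,0],[1,0,0,0.009,0,0,0],[1,0,0,0,0,0,0],[0,0,0,0,0,0,0],[0,0,0,0,0,0,0],[0,0,0,0,0,0,0],[0,0,0,0,0,0,0],[0,0,0,0,0,0,0],[0,0,0,0,0,0,0],[0,0,0,0,0,0,0],[0,0,0,0,0,0,0],[0,0,0,0,0,0,0],[0,0,0,0,0,0,0]]' 70
```

```text
t: 6.8
tool_pos: [0.4718, -0.3616, 0.1508]
tool_rot: [2.276, 2.165, -0.0]
contact_force: [-0.7, 0.7, 4.8]
opening: 0.0073
```

```bash
python3 -m creep '[[0,0,0,-0.01,0,0,0],[0,0,0,-0.015,0,0,0],[0,0,0,-0.02,0,0,0],[0,0,0,-0.03,0,0,0],[0,0,0,-0.03,0,0,0],[0,0,0,-0.03,0,0,0],[0,0,0,-0.03,0,0,0],[0,0,0,-0.03,0,0,0],[0,0,0,-0.02,0,0,0],[0,0,0,-0.015,0,0,0],[0,0,0,0,0,0,0],[0,0,0,0,0,0,0]]'
```

```text
t: 8.0
tool_pos: [0.4717, -0.3613, 0.3796]
tool_rot: [-2.275, -2.165, -0.0]
contact_force: [0.4, -0.2, -4.6]
opening: 0.0074
```

```bash
python3 -m creep '[[0,0.01,0,0,0,0,0],[0,0.02,-0.001,0,0,0,0],[0,0.03,-0.0015,0,0,0,0],[0,0.03,-0.0015,0,0,0,0],[0,0.03,-0.0015,0,0,0,0],[0,0.03,-0.0015,0,0,0,0],[0,0.03,-0.0015,0,0,0,0],[0,0.03,-0.0015,0,0,0,0],[0,0.03,-0.0015,0,0,0,0],[0,0.03,-0.0015,0,0,0,0],[0,0.03,-0.0015,0,0,0,0],[0,0.03,-0.0015,0,0,0,0],[0,0.03,-0.0015,0,0,0,0],[0,0.03,-0.0015,0,0,0,0],[0,0.02,-0.0015,0,0,0,0],[0,0.01,-0.0015,0,0,0,0],[0,0.0018,0,0,0,0,0],[0,0,0,0,0,0,0],[0,0,0,0,0,0,0],[0,0,0,0,0,0,0]]'
python3 - <<'E'
import cv2,numpy as np
from station import get_image
rs=lambda i,f:cv2.resize(np.clip(i[:,:,::-1]*1.7,0,255).astype(np.uint8),None,fx=f,fy=f,interpolation=cv2.INTER_CUBIC)
cv2.imwrite("pics/carry.png",rs(get_image("scene")[90:290,220:420],3))
E
```

```text
t: 10.0
tool_pos: [0.4709, 0.0601, 0.3802]
tool_rot: [2.278, 2.164, -0.0]
contact_force: [-0.3, 0.0, -3.6]
opening: 0.0078
```

View pics/carry.png

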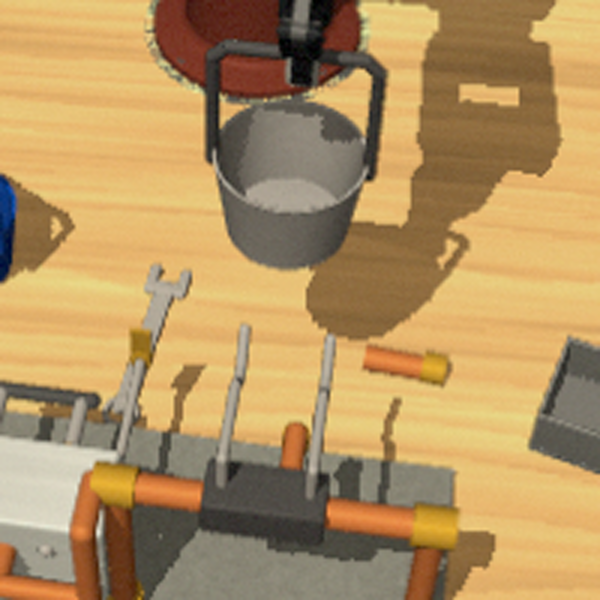

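```bash
python3 - <<'E'
from h import *
P=lambda X:((proj('scene',X)-[220,90])*3).round()
x,y,z=.471,.060,.399
print(P([(x,y,z),(x+.0025,y+.051,z),(x-.0025,y-.051,z),(x,y,z-.095),(x+.056,y,z-.095),(x-.056,y,z-.095),(x+.045,y,z-.17)]))
print(P([(.607,.061,.225),(.580,.0926,.242),(.580,.0326,.242)]))
E
```

```text
[[302.  55.]
 [379.  63.]
 [226.  46.]
 [296. 154.]
 [290. 213.]
 [301.  99.]
 [287. 271.]]
[[278. 376.]
 [328. 334.]
 [241. 326.]]
```

Pail hangs upright (rim centre at (291,156) against (296,154) predicted), and the prong tips at (244,327) and (332,338) match my estimate within 2 mm. I'll descend ahead of the tips, then look again.

```bash
python3 -m creep '[[0,0.003,0,0.01,0,0,0],[0,0.005,0,0.02,0,0,0],[0,0.005,0,0.025,0,0,0],[0,0,0,0.03,0,0,0],[0,0,0,0.025,0,0,0],[0,0,0,0.018,0,0,0],[0,0,0.01,0.01,0,0,0],[0,0,0.02,0.004,0,0,0],[0,0,0.02,0,0,0,0],[0,0,0.01,0,0,0,0],[0,0,0,0,0,0,0],[0,0,0,0,0,0,0],[0,0,0,0,0,0,0]]'
python3 - <<'E'
import cv2,numpy as np
from station import get_image
from h import *
rs=lambda i,f:cv2.resize(np.clip(i[:,:,::-1]*1.7,0,255).astype(np.uint8),None,fx=f,fy=f,interpolation=cv2.INTER_CUBIC)
cv2.imwrite("pics/pre.png",rs(get_image("scene")[140:280,230:380],4))
P=lambda X:((proj('scene',X)-[230,140])*4).round()
x,y,z=.531,.0635,.2557
print(P([(x,y,z),(x+.0025,y+.051,z),(x-.0025,y-.051,z),(x,y,z-.095)]))
E
```

```text
t: 11.35
tool_pos: [0.5308, 0.071, 0.2383]
tool_rot: [-2.276, -2.165, 0.0]
contact_force: [0.5, -0.0, -2.5]
opening: 0.008
[[349. 151.]
 [445. 163.]
 [253. 140.]
 [341. 260.]]
```

View pics/pre.png

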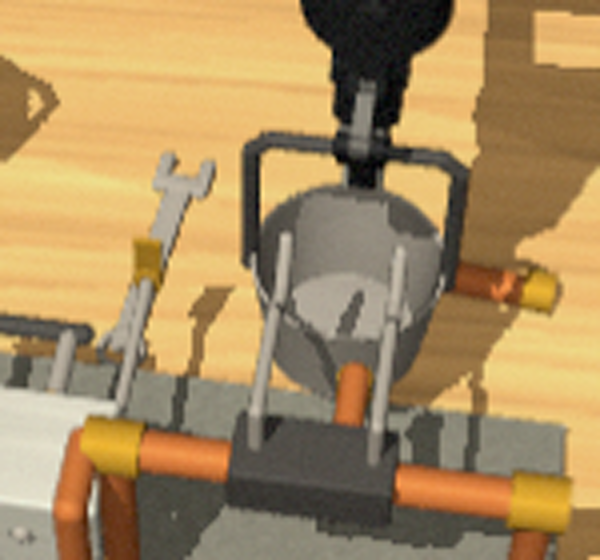

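Bar corners at (250,142) and (462,160), prong tips at (286,236) and (400,252), marker blade at (147,255). The bar is above and in front of the tips, centred within about 5 mm. Moving in over the tips and then down.

```bash
python3 -m creep '[[0,0,0.006,0,0,0,0],[0,0,0.01,0,0,0,0],[0,0,0.012,0,0,0,0],[0,0,0.012,0,0,0,0],[0,0,0.012,0,0,0,0],[0,0,0.012,0,0,0,0],[0,0,0.008,0,0,0,0],[0,0,0.004,0,0,0,0],[0,0,0,0,0,0,0],[0,0,0,0,0,0,0],[0,0,0,0,0,0,0]]'
```

```text
t: 12.5
tool_pos: [0.607, 0.0672, 0.2383]
tool_rot: [-2.276, -2.165, 0.0]
contact_force: [1.0, 0.5, -3.0]
opening: 0.0075
```

```bash
python3 -m creep '[[0,0,0,0.005,0,0,0],[0,0,0,0.008,0,0,0],[0,0,0,0.008,0,0,0],[0,0,0,0.004,0,0,0],[0,0,0,0,0,0,0],[0,0,0,0,0,0,0]]'; python3 -m creep '[[0,0,0,0.003,0,0,0],[0,0,0,0.002,0,0,0],[0,0,0,0,0,0,0],[0,0,0,0,0,0,0]]'
```

```text
t: 13.1
tool_pos: [0.6073, 0.0671, 0.2131]
tool_rot: [-2.276, -2.165, 0.0]
contact_force: [0.5, -0.3, -3.0]
opening: 0.0076
t: 13.5
tool_pos: [0.6073, 0.0671, 0.2083]
tool_rot: [-2.276, -2.165, 0.0]
contact_force: [-0.1, -0.0, -2.9]
opening: 0.0081
```

```bash
python3 - <<'E'
import cv2,numpy as np
from station import get_image,ctrl
print(ctrl.get_obs()['contact_force'],ctrl.get_obs()['tool_pos'])
from h import *
rs=lambda i,f:cv2.resize(np.clip(i[:,:,::-1]*1.7,0,255).astype(np.uint8),None,fx=f,fy=f,interpolation=cv2.INTER_CUBIC)
cv2.imwrite("pics/low.png",rs(get_image("scene")[160:280,250:350],5))
E
```

```text
[-0.0983118  -0.0187992  -2.94920524] [0.60732683 0.06709649 0.20827507]
```

View pics/low.png

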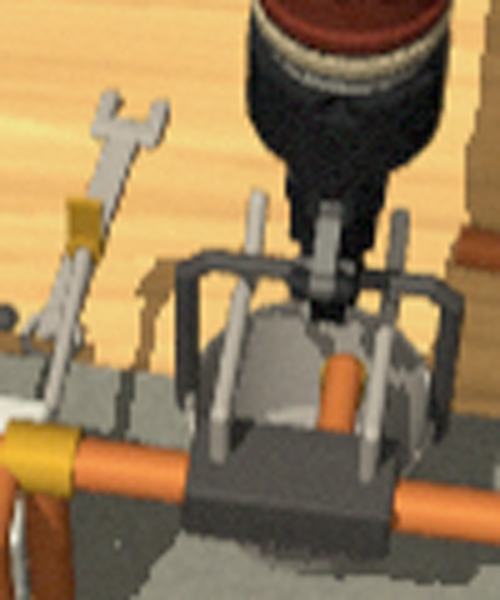

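The bar lies behind the tips over both prongs, corners at (190,262) and (455,290), the spout is at (345,365) over the pail's rear, and the load is still on the gripper. I'll lower a little more.

```bash
python3 -m creep '[[0,0,0,0.002,0,0,0],[0,0,0,0,0,0,0],[0,0,0,0,0,0,0]]'; python3 -m creep '[[0,0,0,0.002,0,0,0],[0,0,0,0,0,0,0],[0,0,0,0,0,0,0]]'
```

```text
t: 13.85
tool_pos: [0.6072, 0.0671, 0.2062]
tool_rot: [-2.276, -2.165, 0.0]
contact_force: [0.1, 0.0, -2.2]
opening: 0.0078
t: 14.15
tool_pos: [0.6074, 0.0672, 0.2056]
tool_rot: [2.276, 2.165, 0.001]
contact_force: [-5.1, -0.3, 4.9]
opening: 0.0076
```

```bash
python3 -m creep '[[0,0,-0.002,-0.001,0,0,0],[0,0,0,0,0,0,0],[0.2,0,0,0,0,0,0],[0.5,0,0,0,0,0,0],[0.5,0,0,0,0,0,0],[0.5,0,0,0,0,0,0],[0.5,0,0,0,0,0,0],[0.5,0,0,0,0,0,0],[0.5,0,0,0,0,0,0]]'; python3 -m creep '[[0.5,0,0,-0.01,0,0,0],[0.5,0,0,-0.02,0,0,0],[0.5,0,0,-0.03,0,0,0],[0.5,0,0,-0.03,0,0,0],[0.5,0,0,-0.03,0,0,0],[0.5,0,0,-0.02,0,0,0],[0.5,0,0,0,0,0,0],[0.5,0,0,0,0,0,0]]'
python3 - <<'E'
import cv2,numpy as np
from station import get_image,ctrl
rs=lambda i,f:cv2.resize(np.clip(i[:,:,::-1]*1.7,0,255).astype(np.uint8),None,fx=f,fy=f,interpolation=cv2.INTER_CUBIC)
cv2.imwrite("pics/hung.png",rs(get_image("scene")[170:290,200:350],5))
E
```

```text
t: 15.05
tool_pos: [0.6054, 0.0672, 0.2053]
tool_rot: [2.276, 2.165, 0.0]
contact_force: [-1.0, -0.2, 0.3]
opening: 0.0424
t: 15.85
tool_pos: [0.6054, 0.0672, 0.3456]
tool_rot: [2.276, 2.165, 0.001]
contact_force: [-0.4, 0.9, -0.5]
opening: 0.0428
```

View pics/hung.png

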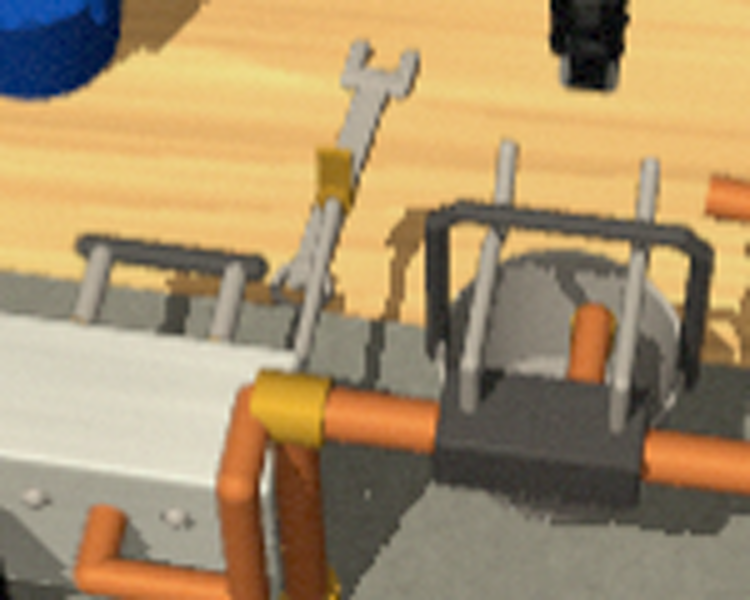

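The pail hangs on both prongs: bar corners at (437,210) and (705,245) and prongs crossing at (495,215) and (645,225), so it is centred. The handle bar runs (80,245)–(262,268) and the blade's top edge is at (335,150).

```bash
python3 - <<'E'
from h import *
rig=np.array([.6367,-.0269,-.0478]);c,s=np.cos(rig[2]),np.sin(rig[2])
def inrig(w):
    d=np.array(w[:2])-rig[:2];return np.round([c*d[0]+s*d[1],-s*d[0]+c*d[1]],4)
f=lambda u,v:(200+(u+.5)/5-.5,170+(v+.5)/5-.5)
for n,u,v,z in[("barR",80,245,.1),("barL",262,268,.1),("bladetop",335,150,.138),("bladelow",335,207,.109)]:
    w=onz('scene',f(u,v),z);print(n,w.round(4),inrig(w))
t=lambda u,v:(195+(u+.5)/4-.5,125+(v+.5)/4-.5)
for n,u,v,z in[("barL",465,330,.1),("barR",607,330,.1),("bladetop_up",422,397,.138),("collar_low",422,410,.1),]:
    w=onz('top',t(u,v),z);print(n,w.round(4),inrig(w))
E
```

```text
barR [ 0.5498 -0.1675  0.1   ] [-0.08   -0.1445]
barL [ 0.5538 -0.0803  0.1   ] [-0.0803 -0.0573]
bladetop [ 0.5101 -0.0504  0.138 ] [-0.1253 -0.0295]
bladelow [ 0.5216 -0.0498  0.109 ] [-0.1139 -0.0284]
barL [ 0.5537 -0.081   0.1   ] [-0.0803 -0.058 ]
barR [ 0.5512 -0.1683  0.1   ] [-0.0787 -0.1453]
bladetop_up [ 0.5105 -0.0526  0.138 ] [-0.1248 -0.0317]
collar_low [ 0.5052 -0.0531  0.1   ] [-0.1301 -0.0324]
```

```bash
python3 -m creep '[[0.6,-0.01,-0.002,0,0,0,0],[0.6,-0.02,-0.005,0,0,0,0],[0.6,-0.03,-0.007,0,0,0,0],[0.6,-0.03,-0.007,0,0,0,0],[0.6,-0.03,-0.007,0,0,0,0],[0.6,-0.03,-0.007,0,0,0,0],[0.6,-0.02,-0.005,0,0,0,0],[0.6,-0.015,-0.0037,0,0,0,0],[0.6,-0.0085,0,0,0,0,0],[0.6,0,0,0.02,0,0,0],[0.6,0,0,0.03,0,0,0],[0.6,0,0,0.03,0,0,0],[0.6,0,0,0.03,0,0,0],[0.6,0,0,0.03,0,0,0],[0.6,0,0,0.03,0,0,0],[0.6,0,0,0.02,0,0,0],[0.6,0,0,0,0,0,0],[0.6,0,0,0,0,0,0],[0.6,0,0,0,0,0,0]]'
```

```text
t: 17.8
tool_pos: [0.5532, -0.1241, 0.1572]
tool_rot: [2.274, 2.164, 0.002]
contact_force: [-0.0, -0.6, -0.0]
opening: 0.0512
```

```bash
python3 -m creep '[[0.6,0,-0.001,0.015,0,0,0],[0.6,0,0,0.02,0,0,0],[0.6,0,0,0.02,0,0,0],[0.6,0,0,0.015,0,0,0],[0.6,0,0,0.006,0,0,0],[0.6,0,0,0,0,0,0],[0.6,0,0,0,0,0,0]]'; python3 -m creep '[[0,0,0,0,0,0,0],[0,0,0,0,0,0,0],[0,0,0,0,0,0,0],[0,0,0,0,0,0,0],[0,0,0,0,0,0,0],[0,0,0,0,0,0,0],[0,0,0,0,0,0,0],[0,0,0,0,0,0,0]]' 80
```

```text
t: 18.5
tool_pos: [0.5517, -0.1241, 0.0801]
tool_rot: [2.275, 2.165, 0.001]
contact_force: [-0.4, -0.7, 0.4]
opening: 0.0511
t: 19.3
tool_pos: [0.5527, -0.1241, 0.0805]
tool_rot: [2.274, 2.163, 0.004]
contact_force: [4.4, 0.3, 0.2]
opening: 0.0103
```

```bash
python3 -m creep '[[0,0,-0.002,0,0,0,0],[0,0,-0.004,0,0,0,0],[0,0,-0.006,0,0,0,0],[0,0,-0.006,0,0,0,0],[0,0,-0.006,0,0,0,0],[0,0,-0.006,0,0,0,0],[0,0,-0.006,0,0,0,0],[0,0,-0.005,0,0,0,0],[0,0,-0.003,0,0,0,0],[0,0,-0.001,0,0,0,0],[0,0,0,0,0,0,0],[0,0,0,0,0,0,0],[0,0,0,0,0,0,0]]'
python3 - <<'E'
import cv2,numpy as np
from station import get_image,ctrl
rs=lambda i,f:cv2.resize(np.clip(i[:,:,::-1]*1.7,0,255).astype(np.uint8),None,fx=f,fy=f,interpolation=cv2.INTER_CUBIC)
o=ctrl.get_obs();print(o['tool_pos'],o['contact_force'])
cv2.imwrite("pics/pull.png",rs(get_image("scene")[170:290,200:350],5))
a=get_image("top");cv2.imwrite("pics/pulltop.png",rs(a[125:265,195:395],4))
E
```

```text
t: 20.6
tool_pos: [0.5087, -0.1219, 0.0805]
tool_rot: [2.272, 2.161, 0.007]
contact_force: [9.4, 0.4, -2.6]
opening: 0.0102
[ 0.5087337  -0.12186048  0.08047271] [ 9.37559714  0.35410752 -2.55132001]
```

View pics/pull.png

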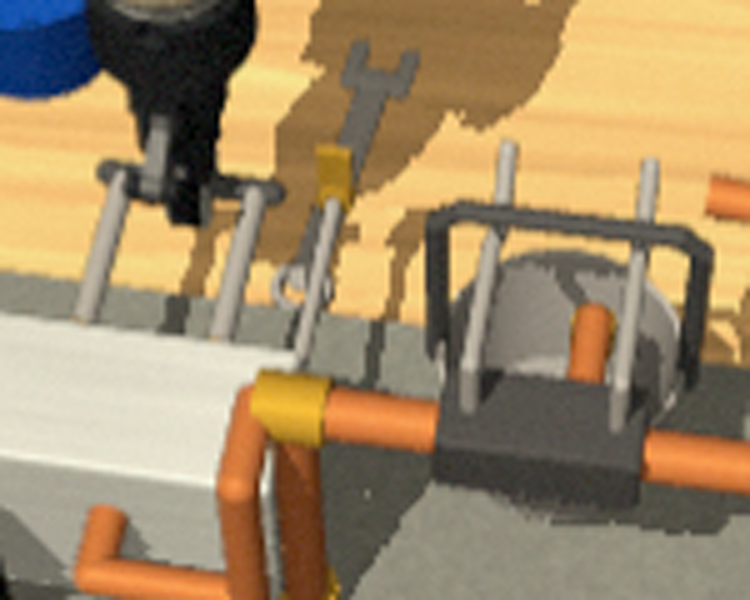

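```bash
python3 - <<'E'
from h import *
rig=np.array([.6367,-.0269,-.0478]);c,s=np.cos(rig[2]),np.sin(rig[2])
def inrig(w):
    d=np.array(w[:2])-rig[:2];return np.round([c*d[0]+s*d[1],-s*d[0]+c*d[1]],4)
f=lambda u,v:(200+(u+.5)/5-.5,170+(v+.5)/5-.5)
for n,u,v,z in[("barR",100,170,.1),("barL",282,190,.1),("bladetop",335,147,.138)]:
    print(n,inrig(onz('scene',f(u,v),z)))
y=-.0305
for x in(-.119,-.122,-.125,-.128):
    P=(proj('scene',tf(rig,[(x-.002,y,.138),(x+.002,y,.138),(x,y,.1),(x+.003,y,.091),(x+.006,y,.091)]))-[200,170]+.5)*5-.5
    print(x,P.round(0).tolist())
E
```

```text
barR [-0.1248 -0.1452]
barL [-0.1264 -0.0565]
bladetop [-0.127  -0.0298]
-0.119 [[331.0, 157.0], [330.0, 164.0], [333.0, 209.0], [332.0, 225.0], [331.0, 230.0]]
-0.122 [[332.0, 152.0], [331.0, 159.0], [334.0, 204.0], [334.0, 220.0], [332.0, 225.0]]
-0.125 [[334.0, 147.0], [332.0, 154.0], [335.0, 199.0], [335.0, 215.0], [334.0, 220.0]]
-0.128 [[335.0, 142.0], [333.0, 149.0], [336.0, 194.0], [336.0, 210.0], [335.0, 215.0]]
```

View pics/pulltop.png

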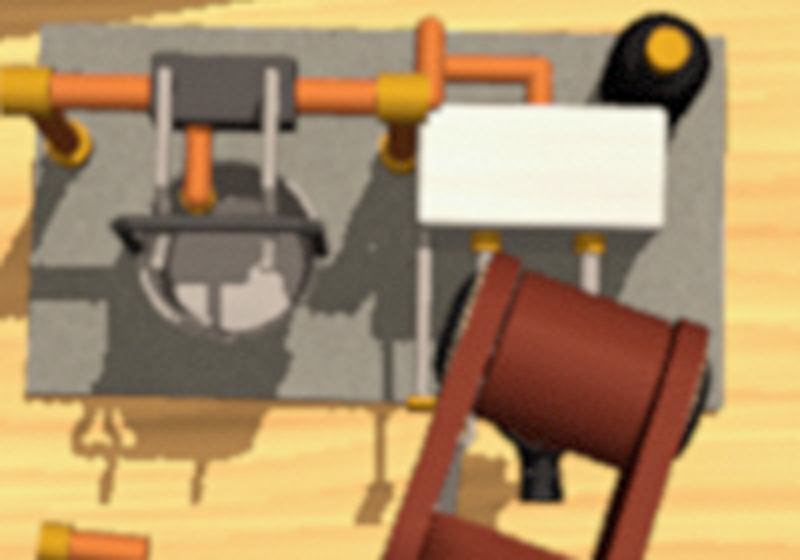

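The bar runs (100,170)–(282,190), which gives rig x ≈ -0.1256. The blade's top edge is at (335,147), giving mark x ≈ -0.125 to -0.127, so they are level within about 2 mm. The top view shows the pail bar seated on both prongs and the blade still at (422,402). I'll hold briefly, then hand in.

```bash
python3 -m creep '[[0,0,0,0,0,0,0],[0,0,0,0,0,0,0],[0,0,0,0,0,0,0],[0,0,0,0,0,0,0],[0,0,0,0,0,0,0],[0,0,0,0,0,0,0],[0,0,0,0,0,0,0],[0,0,0,0,0,0,0],[0,0,0,0,0,0,0],[0,0,0,0,0,0,0]]' && python3 -c "
from station import finish_job;print(finish_job())"
```

```text
t: 21.7
tool_pos: [0.5088, -0.1219, 0.0805]
tool_rot: [2.272, 2.161, 0.007]
contact_force: [9.3, -0.3, -3.3]
opening: 0.0104
the job is handed in; nothing more can be done
None
```

The job is handed in at 21.7 s: the steel pail hangs by its bail on both prongs, let go of, and the gripper is holding the valve handle at the marker. `finish_job` gave no verdict, so the result rests on the checks below.

- **Pail:** the last pictures show it hanging upright, centred on the hook to within a few millimetres. Nothing on the robot touches it.
- **Handle:** I pulled it about 45 mm. The crossbar measures at rig x ≈ -0.126 m. The marker measures -0.125 m in the scene view and -0.127 m in the top view, so they are level within about 2 mm, against the 8 mm allowed.
- **Grip:** the fingers have stayed closed on the bar with a steady spring pull of about 9 N. The tool moved only about 0.1 mm over the last second.
- **Bystanders and marker:** the marker, wrench and offcut look unmoved in the pictures. I did not recheck the tub or the bottle after the start, but the arm never went near them.

No check failed. The one disagreement is the 2 mm between the two views of the marker.

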